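Kit the parts of one display unit into the shadow-foam tray

TASK

Make up the parts kit for one display unit: put the green power board, the black heat sink, the fan and the loudspeaker each into the cut-out of its own shape in the foam tray, lying flat on the yellow floor the same way up as they lie now. Set them down, do not drop or throw them. The blue board and the silver heat sink belong to another model: leave them where they are.

Things in the scene. Friction and masses are not known exactly. Their poses are not given: they have to be found in the camera images.
- green_board: Power board for the kit (all sizes in mm): green circuit board 100 (x) x 32 (y) x 2, white connector at +x, two small round capacitors near -x; in its middle a yellow-black transformer 26 (x) x 24 (y), top 22 above the underside: grip it there, across y. Loose, flat, 90 g. Origin: centre of underside, z up.
- black_sink: Heat sink for the kit: black finned block 76 (x, along the fins) x 40 (y) x 26 high; grip it across y. Loose, about 110 g. Origin: centre of its underside, z up.
- fan: Cooling fan for the kit: black square frame 50 x 50 x 20 high, lying flat, grey rotor with a pale round sticker upward; grip it across either pair of sides. Loose, about 40 g. Origin: centre of its underside; z up, x and y square to the sides.
- speaker: Loudspeaker for the kit, round, lying face down: dark rim 56 in diameter and 3 thick, basket narrowing upward to the silver round magnet, 36 in diameter, from 11 to 25 above the underside: grip it by the magnet, in any direction. Loose, about 80 g. Origin: centre of its underside, z up.
- blue_board: Look-alike, not part of this kit: a circuit board of the same size and layout as the green one, but blue. Loose; stays where it is. Origin and axes as for the green board.
- silver_sink: Look-alike, not part of this kit: a heat sink of the same size as the black one, but bare silvery aluminium. Loose; stays where it is. Origin and axes as for the black one.
- nest_board: Foam nest for the power board: cut-out 116 (x) x 48 (y), the longest. Every nest is a fixed stiff dark grey foam block 132 (x) x 83.5 (y) x 10 thick, its cut-out in the centre, 6 deep, with a bright yellow floor. Origin: centre of the block's underside (4 above the bench), z up; the cut-out's floor is 4 above the origin, the foam's top 10 above it.
- nest_sink: Foam nest for the heat sink: the shorter rectangular cut-out, 92 (x) x 56 (y); block and origin as nest_board. The four nests lie side by side, 84 apart along their y, in any order, in one fixed shallow black tray, 346 x 142, whose rim is 18 above the bench.
- nest_fan: Foam nest for the fan: the square cut-out, 66 x 66; block, depth and origin as nest_board.
- nest_speaker: Foam nest for the loudspeaker: the round cut-out, 72 in diameter; block, depth and origin as nest_board.
Not all that is in view belongs to the job. What is shaped like the speaker but purple or turquoise is not meant.

How it is judged (in metres and radians):
At the end, for the whole second after the job is handed in: Each of the four kit parts rests flat (within 4 degrees) and still in its own nest: centre within 14 mm of the nest's, underside under 6 mm above the nest's underside (the floor is at 4 mm). The blue board and silver heat sink are within 15 mm of their start (horizontal distance between green_board and nest_board below 0.014 m and z of green_board in the frame of nest_board below 0.006 m and angle between each of green_board, black_sink, fan, speaker's own z axis and vertical below 0.07 rad and linear speed of each of green_board, black_sink, fan, speaker below 0.02 m/s and angular speed of each of green_board, black_sink, fan, speaker below 0.2 rad/s and horizontal distance between black_sink and nest_sink below 0.014 m and z of black_sink in the frame of nest_sink below 0.006 m and horizontal distance between fan and nest_fan below 0.014 m and z of fan in the frame of nest_fan below 0.006 m and horizontal distance between speaker and nest_speaker below 0.014 m and z of speaker in the frame of nest_speaker below 0.006 m and distance of each of blue_board, silver_sink from where it was at the start of the episode below 0.015 m); the robot touches nothing.
It fails at once if the blue board or the silver heat sink is shifted by more than 15 mm (distance of any of blue_board, silver_sink from where it was at the start of the episode above 0.015 m).
It fails at once if a kit part is dropped or thrown: it moves faster than 0.7 m/s while the fingers do not hold it (a fall of about 25 mm) ((linear speed of green_board above 0.7 m/s and contact force between the fingers and green_board below 0.05 N) or (linear speed of black_sink above 0.7 m/s and contact force between the fingers and black_sink below 0.05 N) or (linear speed of fan above 0.7 m/s and contact force between the fingers and fan below 0.05 N) or (linear speed of speaker above 0.7 m/s and contact force between the fingers and speaker below 0.05 N)).
It also fails if it takes over 128 s, if anything falls off the work surface, if the arm or the gripper's body presses on something with over 40 N, if the wrist force passes 120 N, or if a joint passes its speed limit or range.

ROBOT

A 6-joint arm with a two-finger parallel gripper is mounted at the origin on the work surface. World frame = base frame: x ahead of the robot, y to its left, z up, the work surface at z = 0. Lengths are in mm, angles in rad, forces in N, time in s.
With the tool pointing down it reaches from about 300 to 775 mm from the base axis. Payload 14.6 kg.
Tool frame: the origin (TCP) lies between the finger pads; the fingertips stand 8 mm ahead of it and the grasp point (between the pads) lies 11 mm behind it; z points along the fingers, y is the direction in which the jaws open and shut (so a half turn about z gives the same grasp; the last joint's range is limited). The gripper opens to 94 mm and grips with 3 to 60 N. Pads are 16 mm wide; open, the fingers measure 119 mm over their backs; the gripper's body (75 mm by 177 mm) begins 78 mm behind the grasp point.
Start: joints at [-1.335, 0.3, 1.521, -0, 1.321, -0.067], TCP at [164, -524.97, 213.446] pointing down, gripper open.
Joint ranges: [-3.03, 3.03], [-0.79, 2.21], [0.23, 2.52], [-1.04, 4.18], [0, 3.07], [-2.55, 2.55]. Speed limits (rad/s): [2.22, 2.22, 2.57, 3.14, 3.14, 3.14].

INTERFACE

Orientations are given as [roll, pitch, yaw] about the fixed x, y, z axes, in that order (R = Rz(yaw) Ry(pitch) Rx(roll)).
In Python, from cell import manip gives the robot as it stands. The module is installed in compiled form; this text tells all that it offers.
- The arm moves only by the tool send_rows, never from a script. Its argument "series" is a list that holds one entry, the list of rows, each a list of 5 numbers: the opening, from 0 (shut) to 1 (fully open), then the shift along the tool's x, y, z in mm, then the turn about the tool's z in degrees. In form: [[[gripper, dx, dy, dz, roll], ...]]. A call has 1 to 10 rows; each row is the pose to reach, as a shift and turn from the pose commanded when the call began, along the tool's axes at that moment; what a row does not reach only later rows make up. A row lasts 1/10 s, in which the tool goes at most 50 mm and 8.59 degrees, less where a joint would pass 70% of its speed; a pose out of reach is approached as far as the arm can. A call with a gripper value outside its range is refused whole. The fingers move at their own pace and stop on an object; "newtons" is the grip in N (left out, the last holds). Time passes only in rows, so rows that repeat a pose let the fingers close. It gives the time, the measured TCP pose, the force and the opening at its end, in the units of the state.
- manip.read_state(): the state, without advancing time (a new reading comes with each control period).
- manip.camera(name): name is "side" or "top" or "wrist"; returns a dict with "img" (400x640x3 uint8, red, green, blue), "vfov" (degrees; the focal length in pixels is half the picture's height over the tangent of half this angle, whatever the lens; pixels are square), "cx", "cy" (the principal point, pixels), "pose" (4x4, takes a point from camera to world coordinates); the wrist camera has in their place "T_tool_cam" (4x4, takes a point from camera to tool coordinates, whose origin is the TCP and whose axes are the flange's). Camera axes: x right, y down, z forward; pixel columns grow to the right and rows downward; lengths in mm; the calibration is good to about 2 mm. A picture is of the moment at which its call begins: read the wrist's pose just before it. There is no depth.
- manip.sign_off(): hands the job in, once; it reports no verdict.
Trained networks look in a picture, given as the dict that the camera call returned (one of the last four; its "shot" number tells which), for a name from the list of things; names that differ only in an ending like _2 or _b are one class to them, and where a whole thing is asked for, a point or a joint stands for the part that bears it (a point fixed in the world has none). Each returns a list of dicts, best first, with "conf" (0 to 1); they miss things now and then, are a little off and sometimes report something else, mostly with a low value. They report only what shows in the picture. A call takes as long as a camera call. They do not tell look-alikes from the thing itself.
- manip.find_in(target, picture): "rect" ([left, top, width, height] in pixels, round what is visible of it).
- manip.silhouettes(target, picture): "pixels" (400x640 bool, what is visible of it) and "rect" ([left, top, width, height] in pixels, round what is visible of it).
The state is a dict: "clock": time; "joints": joint angles; "qd": joint speeds; "effort": joint torques, N m; "eef_pos": TCP position; "eef_rot": TCP orientation; "wrist_force": force on the tool from outside, world axes, zero at the start; "moment": the same for the moment, N m; "finger_gap": finger opening in mm.
Only numpy, scipy, OpenCV 4.12 (cv2) and the standard library are available. Lean on these libraries where they do the work, as an engineer would, in place of code of your own. Each camera call takes 0.05 s, during which the arm holds its last target. There are 200 camera calls.

## Working session

There is one attempt and no reset: what is moved stays moved. The work goes in short steps, Python scripts to look and compute and a tool call to move; the robot and the scene stay as the last step left them, time stands still between calls to the robot, and variables do not carry over. Pictures are saved under pics/ and viewed, about 12 in all and at most 16, crops included, and the job is handed in when it is done.

Besides the shell and the picture viewer there is one more tool, called after ">>>" as a command line: name --argument value ..., lists and objects as JSON in quotes. send_rows: Moves the arm, as the interface text tells. Its arguments: {"type":"object","properties":{"series":{"type":"array"},"newtons":{"type":"number"}},"required":["series"]}

```bash
mkdir -p pics
cat > h.py <<'E'
import numpy as np, cv2
from cell import manip
from scipy.spatial.transform import Rotation as R
def save(p,n): cv2.imwrite('pics/'+n+'.png',p['img'][:,:,::-1])
def f(p): return 200/np.tan(np.radians(p['vfov'])/2)
def toolpose(s):
    T=np.eye(4);T[:3,:3]=R.from_euler('xyz',s['eef_rot']).as_matrix();T[:3,3]=s['eef_pos'];return T
def wrist():
    s=manip.read_state();p=manip.camera('wrist');p['pose']=toolpose(s)@p['T_tool_cam'];return p
def ray(p,uv,z):
    uv=np.atleast_2d(uv).astype(float)
    d=np.c_[(uv[:,0]-p['cx'])/f(p),(uv[:,1]-p['cy'])/f(p),np.ones(len(uv))]@p['pose'][:3,:3].T
    o=p['pose'][:3,3];return o+d*((z-o[2])/d[:,2])[:,None]
E
python3 - <<'E'
from h import *
s=manip.read_state();print(s)
for n in ('top','side','wrist'):
    p=wrist() if n=='wrist' else manip.camera(n)
    save(p,n+'0');print(n,p['vfov'],p['cx'],p['cy'],p['pose'].round(3).tolist(),p.get('T_tool_cam'))
    for t in ['green_board','black_sink','fan','speaker','nest_board','nest_sink','nest_fan','nest_speaker']:
        print(t,[(round(d['conf'],2),np.round(d['rect']).tolist()) for d in manip.find_in(t,p)])
E
```

```text
{'clock': 0.0, 'joints': array([-1.33460854e+00,  3.00467851e-01,  1.52161616e+00, -2.41571612e-05,
        1.32067192e+00, -6.66221440e-02]), 'qd': array([ 0.00087905,  0.00115094, -0.00040394,  0.0001864 , -0.00018484,
       -0.00047306]), 'effort': array([-5.28860164e-04, -5.31805301e+01, -3.52739847e+01,  7.08260620e-02,
        2.43462611e-02, -1.16759529e-04]), 'eef_pos': array([ 163.93029441, -524.72790193,  212.87326115]), 'eef_rot': array([-3.14043040e+00, -5.40960880e-05,  3.02815893e-01]), 'wrist_force': array([ 0.30739405, -0.83694389, -0.16010865]), 'moment': array([-0.00969406,  0.00359025,  0.00350992]), 'finger_gap': 93.95523648500034}
top 43.60395996150679 312.88934031819633 194.0140019095751 [[-0.001, -0.999, 0.054, 414.652], [-1.0, 0.002, 0.003, 12.051], [-0.003, -0.054, -0.999, 1453.094], [0.0, 0.0, 0.0, 1.0]] None
green_board [(0.57, [406.0, 195.0, 27.0, 34.0]), (0.39, [176.0, 162.0, 18.0, 20.0])]
black_sink [(0.77, [355.0, 201.0, 13.0, 29.0])]
fan [(0.64, [176.0, 166.0, 20.0, 16.0])]
speaker [(0.85, [304.0, 238.0, 17.0, 19.0]), (0.77, [312.0, 202.0, 15.0, 16.0]
[... 972 characters left out ...]
.0, 25.0])]
nest_fan [(0.88, [266.0, 156.0, 49.0, 17.0]), (0.66, [256.0, 167.0, 51.0, 23.0])]
nest_speaker [(0.6, [235.0, 198.0, 59.0, 24.0])]
wrist 63.221083152167616 317.7997776772344 204.61569610051703 [[0.297, -0.924, -0.242, 234.145], [-0.955, -0.288, -0.075, -503.479], [-0.0, 0.253, -0.967, 384.631], [0.0, 0.0, 0.0, 1.0]] [[-7.56799376e-04 -9.67443455e-01 -2.53086128e-01  7.33595152e+01]
 [ 9.99999711e-01 -7.13660703e-04 -2.62253729e-04  3.96870404e-01]
 [ 7.30980299e-05 -2.53086254e-01  9.67443716e-01 -1.71158278e+02]
 [ 0.00000000e+00  0.00000000e+00  0.00000000e+00  1.00000000e+00]]
green_board []
black_sink []
fan []
speaker []
nest_board []
nest_sink []
nest_fan []
nest_speaker []
```

Run:
```python
import cv2
a=cv2.imread('pics/top0.png')[100:290,160:460]
cv2.imwrite('pics/top0c.png',cv2.resize(a,None,fx=2.66,fy=2.66,interpolation=cv2.INTER_CUBIC))
b=cv2.imread('pics/side0.png')[120:350,190:430]
cv2.imwrite('pics/side0c.png',cv2.resize(b,None,fx=2.6,fy=2.6,interpolation=cv2.INTER_CUBIC))
```

```text
(no output)
```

View pics/top0c.png

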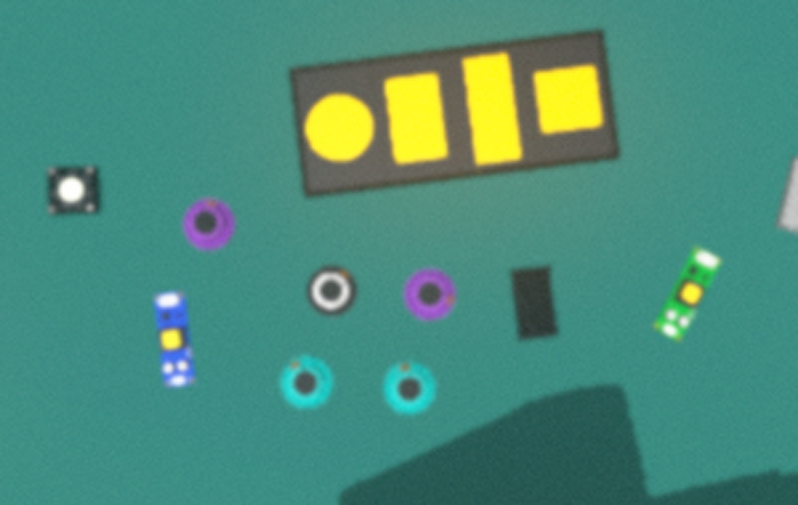

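View pics/side0c.png

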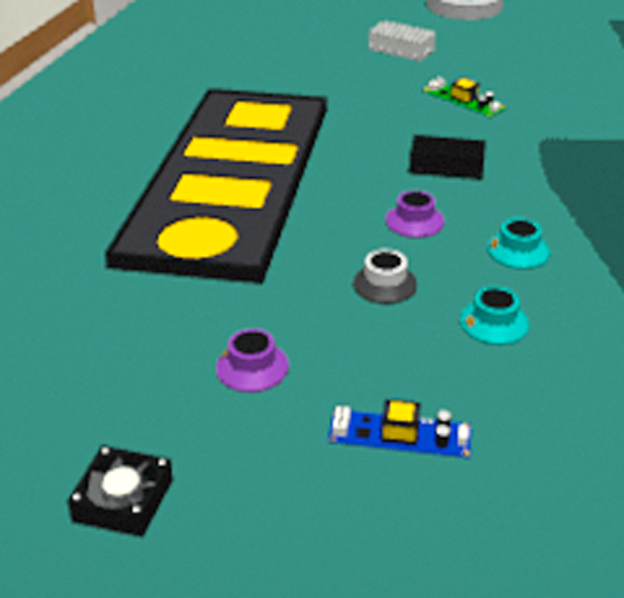

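```bash
cat >> h.py <<'E'
def rel(x,y,z,yaw=None,s=None):
    "tool shift mm and turn deg from present pose to the goal"
    s=s or manip.read_state();T=toolpose(s)
    d=T[:3,:3].T@(np.array([x,y,z])-s['eef_pos'])
    yw=s['eef_rot'][2]
    if yaw is None: return d.round(1).tolist(),0
    j0=np.arctan2(y,x)
    c=[(yaw+k*np.pi) for k in range(-3,4)]
    j6=lambda a:j0+np.pi/2-a
    b=min(c,key=lambda a:abs(j6(a)))
    return d.round(1).tolist(),round(-np.degrees(b-yw),1),'j6',round(j6(b),2)
def mask(p,lo,hi):
    return cv2.inRange(cv2.cvtColor(cv2.GaussianBlur(p['img'],(0,0),1),cv2.COLOR_RGB2HSV),np.array(lo),np.array(hi))
def blobs(p,m,z,amin=30):
    "world centre, sizes, yaw of long side (deg), pixel, for each blob"
    out=[]
    for c in cv2.findContours(m,cv2.RETR_EXTERNAL,cv2.CHAIN_APPROX_NONE)[0]:
        if cv2.contourArea(c)<amin: continue
        w=ray(p,c[:,0,:],z)[:,:2].astype(np.float32)
        r=cv2.minAreaRect(w);b=cv2.boxPoints(r);e=max(b[1]-b[0],b[2]-b[1],key=np.linalg.norm)
        out.append((np.round(r[0],1).tolist(),np.round(r[1],0).tolist(),round(float(np.degrees(np.arctan2(e[1],e[0])))%180,1),c[:,0].mean(0).round().tolist()))
    return out
E
python3 - <<'E'
from h import *
p=manip.camera('top')
Y=([22,150,150],[35,255,255]);
print('yellow');[print(b) for b in blobs(p,mask(p,*Y),8,100)]
print('green');[print(b) for b in blobs(p,mask(p,[48,170,60],[75,255,255]),2)]
print('blue');[print(b) for b in blobs(p,mask(p,[105,130,60],[130,255,255]),2)]
print('dark');[print(b) for b in blobs(p,mask(p,[0,0,0],[180,140,85]),20)]
print('grey');[print(b) for b in blobs(p,mask(p,[0,0,85],[180,50,255]),20)]
E
```

```text
yellow
([295.3, 617.2], [63.0, 60.0], 37.9, [105.0, 264.0])
([627.8, 91.8], [72.0, 72.0], 45.1, [287.0, 147.0])
([638.6, 7.7], [96.0, 60.0], 7.3, [316.0, 144.0])
([658.8, -159.4], [71.0, 71.0], 96.7, [373.0, 137.0])
([648.4, -75.5], [121.0, 53.0], 6.7, [345.0, 140.0])
green
([52.8, -883.1], [39.0, 63.0], 92.9, [629.0, 347.0])
([116.7, -876.0], [39.0, 83.0], 94.5, [626.0, 324.0])
([173.8, -876.1], [83.0, 14.0], 89.9, [625.0, 305.0])
([193.7, -876.9], [83.0, 14.0], 89.9, [624.0, 298.0])
([236.3, -878.3], [83.0, 14.0], 89.9, [624.0, 283.0])
([257.8, -861.9], [117.0, 11.0], 89.9, [619.0, 275.0])
([466.3, -298.7], [34.0, 23.0], 62.9, [421.0, 202.0])
blue
([100.3, 836.0], [249.0, 159.0], 1.8, [21.0, 329.0])
([421.2, 274.3], [29.0, 33.0], 98.6, [224.0, 218.0])
dark
([28.2, -871.2], [59.0, 19.0], 87.9, [629.0, 358.0])
([7.3, -761.5], [119.0, 80.0], 12.6, [585.0, 372.0])
([35.4, 30.3], [159.0, 43.0], 58.6, [307.0, 353.0])
([85.5, -864.2], [77.0, 33.0], 84.0, [624.0, 336.0])
([88.9, 111.9], [38.0, 27.0], 63.7, [279.0, 335.0])
([139.9, -58.8], [385.0, 121.0], 76.6, [342.0, 314.0])
([11.4, -599.
[... 930 characters left out ...]
 182.0])
([558.5, 379.1], [47.0, 40.0], 89.9, [187.0, 170.0])
([550.1, -413.9], [46.0, 79.0], 165.1, [463.0, 173.0])
([573.8, 902.0], [33.0, 47.0], 174.6, [6.0, 166.0])
([582.3, 786.5], [31.0, 43.0], 116.9, [46.0, 163.0])
([579.6, 841.3], [29.0, 46.0], 154.8, [27.0, 164.0])
([635.0, 905.2], [47.0, 32.0], 1.8, [5.0, 145.0])
([641.2, 850.1], [45.0, 42.0], 18.6, [25.0, 142.0])
([647.6, 789.7], [50.0, 32.0], 1.6, [45.0, 141.0])
([641.2, -34.0], [140.0, 339.0], 97.3, [328.0, 143.0])
([658.4, -784.9], [331.0, 244.0], 8.6, [590.0, 136.0])
([648.4, -728.8], [405.0, 416.0], 98.6, [569.0, 135.0])
([858.7, 620.7], [91.0, 50.0], 89.9, [105.0, 68.0])
([1010.1, -1.5], [1873.0, 102.0], 89.8, [319.0, 16.0])
```

Run:
```python
from h import *
p=manip.camera('top')
g=ray(p,[419.8,210.2],22)[0];print(g)
print(rel(g[0],g[1],180,np.radians(62.9)))
```

```text
[ 444.50882926 -289.04102284   22.        ]
([338.1, -141.5, 33.5], np.float64(-45.6), 'j6', np.float64(-0.1))
```

>>> send_rows --series '[[[0.5,338,-141.5,33.5,-45.6],[0.5,338,-141.5,33.5,-45.6],[0.5,338,-141.5,33.5,-45.6],[0.5,338,-141.5,33.5,-45.6],[0.5,338,-141.5,33.5,-45.6],[0.5,338,-141.5,33.5,-45.6],[0.5,338,-141.5,33.5,-45.6],[0.5,338,-141.5,33.5,-45.6],[0.5,338,-141.5,33.5,-45.6],[0.5,338,-141.5,33.5,-45.6]]]' --newtons 15

```text
clock: 2.45
eef_pos: [444.2, -289.3, 179.9]
eef_rot: [-3.141, 0.0, 1.099]
wrist_force: [0.3, -0.7, -0.0]
finger_gap: 46.9
```

Run:
```python
from h import *
s=manip.read_state();print(s['clock'],s['eef_pos'],s['eef_rot'],s['finger_gap'],np.abs(s['qd']).max())
p=wrist();save(p,'w1')
for b in blobs(p,mask(p,[22,150,120],[35,255,255]),22): print('y',b)
for b in blobs(p,mask(p,[48,150,50],[75,255,255]),2): print('g',b)
```

```text
2.45 [ 444.19691208 -289.31051998  179.93787475] [-3.14147944e+00  1.55732241e-04  1.09922585e+00] 46.94841278391576 0.02632408942563502
y ([447.6, -287.0], [15.0, 16.0], 152.9, [319.0, 189.0])
y ([633.9, -192.4], [9.0, 19.0], 152.9, [455.0, 3.0])
g ([444.9, -285.5], [33.0, 94.0], 152.0, [315.0, 183.0])
```

View pics/w1.png

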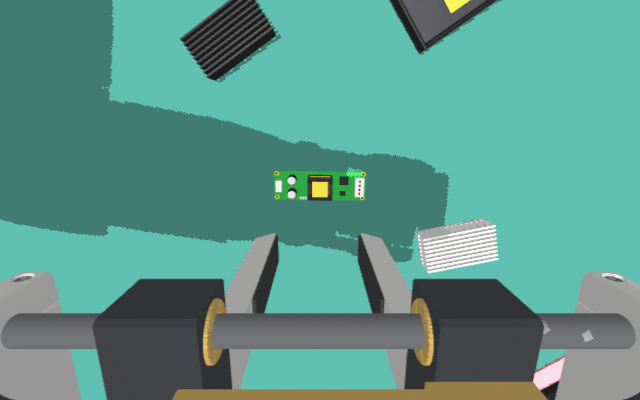

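Run:
```python
from h import *
print(rel(446,-286.3,16.5,np.radians(152.5)))
```

```text
([4.1, 0.4, 163.5], np.float64(90.4), 'j6', np.float64(1.48))
```

>>> send_rows --series '[[[0.5,4,0.4,20,90.4],[0.5,4,0.4,40,90.4],[0.5,4,0.4,60,90.4],[0.5,4,0.4,80,90.4],[0.5,4,0.4,95,90.4],[0.5,4,0.4,105,90.4],[0.5,4,0.4,110,90.4],[0.5,4,0.4,110,90.4],[0.5,4,0.4,110,90.4],[0.5,4,0.4,110,90.4]]]'

```text
clock: 3.5
eef_pos: [445.7, -287.0, 70.2]
eef_rot: [3.141, -0.0, -0.41]
wrist_force: [-0.5, -0.4, 0.5]
finger_gap: 47.2
```

>>> send_rows --series '[[[0.5,0,0,0,4.5],[0.5,0,0,10,4.5],[0.5,0,0,25,4.5],[0.5,0,0,40,4.5],[0.5,0,0,50,4.5]]]'

```text
clock: 4.0
eef_pos: [445.7, -286.1, 18.5]
eef_rot: [-3.141, 0.001, -0.479]
wrist_force: [0.4, 0.8, 0.2]
finger_gap: 47.0
```

Run:
```python
from h import *
p=wrist();save(p,'w2');s=manip.read_state()
print(s['clock'],s['joints'][5],rel(446,-286.3,16.5,np.radians(152.5)))
```

```text
4.05 1.410157842817379 ([1.0, 0.3, 0.9], np.float64(0.1), 'j6', np.float64(1.48))
```

View pics/w2.png

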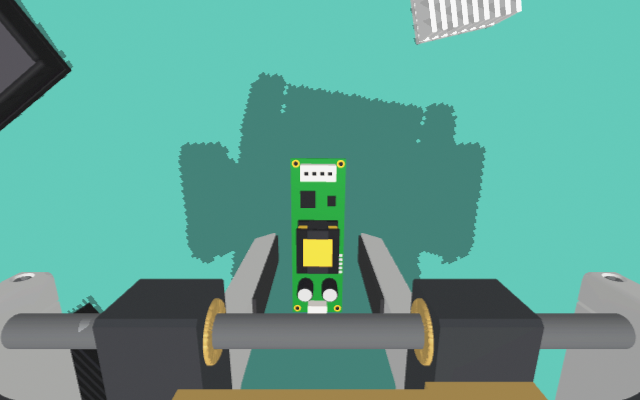

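The board (centre about 318,250) lies square between the open fingers with its transformer in line, so I'm closing.

>>> send_rows --series '[[[0.5,1,0,1,0],[0.2,1,0,1,0],[0,1,0,1,0],[0,1,0,1,0],[0,1,0,1,0],[0,1,0,1,0],[0,1,0,-20,0],[0,1,0,-60,0],[0,1,0,-80,0],[0,1,0,-80,0]]]' --newtons 15

```text
clock: 5.05
eef_pos: [448.6, -286.9, 102.6]
eef_rot: [3.141, -0.005, -0.48]
wrist_force: [-0.3, -0.2, -1.9]
finger_gap: 23.6
```

Run:
```python
from h import *
s=manip.read_state();print(s['clock'],s['wrist_force'],s['finger_gap'])
print(rel(648.4,-75.5,98,np.radians(7.0)))
```

```text
5.05 [-0.29030101 -0.20563282 -1.94585937] 23.620722977582883
([79.7, -279.8, 4.8], np.float64(-34.5), 'j6', np.float64(1.33))
```

>>> send_rows --series '[[[0,9,-35,0,-4],[0,20,-70,0,-9],[0,30,-105,0,-15],[0,40,-140,0,-21],[0,50,-175,0,-27],[0,60,-210,0,-31],[0,70,-245,0,-34.5],[0,77,-270,2,-34.5],[0,79.7,-279.8,4.8,-34.5],[0,79.7,-279.8,4.8,-34.5]]]'

```text
clock: 6.05
eef_pos: [646.9, -74.1, 93.2]
eef_rot: [-3.141, 0.002, 0.123]
wrist_force: [-0.0, 0.0, -1.6]
finger_gap: 23.9
```

Run:
```python
from h import *
p=wrist();save(p,'w3');s=manip.read_state()
print(s['clock'],s['eef_pos'],s['eef_rot'],s['finger_gap'])
for b in blobs(p,mask(p,[22,150,120],[35,255,255]),8): print('y',b)
for b in blobs(p,mask(p,[48,150,50],[75,255,255]),s['eef_pos'][2]-14.5): print('g',b)
```

```text
6.1 [646.58346754 -75.06480782  93.77756936] [-3.14117444e+00  1.99485040e-03  1.22371880e-01] 24.113459565123765
y ([609.0, -79.1], [24.0, 24.0], 97.0, [318.0, 255.0])
y ([641.1, -180.8], [22.0, 26.0], 97.0, [445.0, 235.0])
y ([644.5, -142.3], [20.0, 16.0], 76.4, [399.0, 226.0])
y ([629.2, 93.5], [69.0, 71.0], 179.7, [111.0, 207.0])
y ([660.6, -73.1], [62.0, 48.0], 7.0, [319.0, 184.0])
y ([639.6, 9.3], [91.0, 55.0], 7.0, [215.0, 205.0])
y ([699.2, -53.2], [13.0, 17.0], 97.0, [298.0, 145.0])
g ([613.5, -78.5], [26.0, 31.0], 95.9, [318.0, 292.0])
g ([673.5, -71.3], [38.0, 30.0], 7.0, [318.0, 201.0])
g ([695.8, -68.5], [2.0, 22.0], 97.0, [318.0, 163.0])
```

View pics/w3.png

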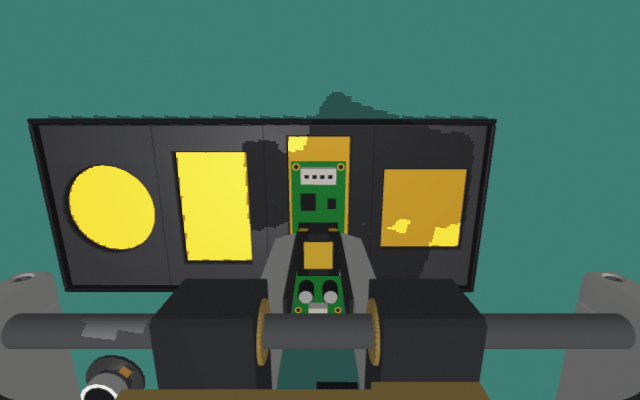

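Run:
```python
from h import *
print(rel(648.5,-74.5,24.7,np.radians(7.0)))
```

```text
([2.1, -0.3, 69.1], np.float64(0.0), 'j6', np.float64(1.33))
```

>>> send_rows --series '[[[0,2,0,15,0],[0,2,0,35,0],[0,2,0,50,0],[0,2,0,58,0],[0,2,0,62,0],[0,2,0,65,0],[0,2,0,67,0],[0,2,0,68,0],[0,2,0,68,0]]]'

```text
clock: 7.0
eef_pos: [649.5, -74.5, 27.5]
eef_rot: [3.141, -0.001, 0.122]
wrist_force: [0.2, 0.3, -0.1]
finger_gap: 23.9
```

Run:
```python
from h import *
s=manip.read_state();print(s['eef_pos'],s['wrist_force'],s['finger_gap'])
p=wrist();save(p,'w4')
s=manip.read_state();print(s['eef_pos'],s['wrist_force'],s['moment'])
```

```text
[649.53497241 -74.53553529  27.5095022 ] [ 0.20150972  0.25576638 -0.12819441] 23.889322090290456
[649.52993299 -74.53379997  27.50575694] [ 0.15820202  0.04255968 -0.92381997] [0.01652559 0.05252209 0.03942892]
```

View pics/w4.png

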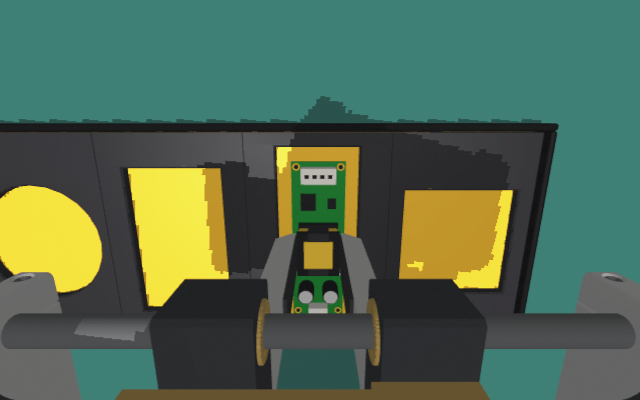

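The board is inside the long cut-out (318,230) with margin all round and still about 2.5 mm above the floor.

>>> send_rows --series '[[[0,0,0,1,0],[0,0,0,2,0],[0,0,0,2.5,0],[0,0,0,2.5,0]]]'

```text
clock: 7.45
eef_pos: [649.9, -74.5, 27.1]
eef_rot: [3.141, -0.002, 0.122]
wrist_force: [-8.6, 1.5, 19.2]
finger_gap: 23.9
```

>>> send_rows --series '[[[0,0,0,-2,0],[0,0,0,-2,0],[0.45,0,0,-2,0],[0.45,0,0,-2,0],[0.45,0,0,-2,0],[0.45,0,0,-12,0],[0.45,0,0,-40,0],[0.45,-20,0,-90,0],[0.45,-60,0,-130,0],[0.45,-60,0,-130,0]]]'

```text
clock: 8.45
eef_pos: [589.4, -82.4, 160.1]
eef_rot: [3.139, -0.006, 0.122]
wrist_force: [1.0, 0.9, 0.4]
finger_gap: 42.2
```

Run:
```python
from h import *
p=wrist();save(p,'w5');s=manip.read_state()
print(s['clock'],s['eef_pos'],s['eef_rot'],s['finger_gap'])
for b in blobs(p,mask(p,[22,150,120],[35,255,255]),8): print('y',b)
for b in blobs(p,mask(p,[48,150,50],[75,255,255]),10): print('g',b)
a=p['img'][:,:,::-1];cv2.imwrite('pics/w5c.png',cv2.resize(a[120:320,180:460],None,fx=2.8,fy=2.8))
# next: black sink
print(rel(435.5,-119,140,np.radians(7)))
```

```text
8.5 [589.45892019 -82.3620996  159.19533626] [ 3.13975533 -0.00537892  0.12179263] 42.31629704458609
y ([663.4, -138.5], [8.0, 11.0], 144.3, [384.0, 127.0])
y ([679.3, -156.3], [28.0, 66.0], 97.0, [406.0, 110.0])
y ([629.7, 93.2], [69.0, 72.0], 175.9, [143.0, 133.0])
y ([639.7, 9.4], [91.0, 55.0], 6.9, [230.0, 131.0])
y ([652.4, -74.2], [111.0, 48.0], 7.0, [317.0, 125.0])
g ([647.1, -75.4], [93.0, 31.0], 7.1, [316.0, 134.0])
([-157.4, 17.6, 18.4], np.float64(-0.0), 'j6', np.float64(1.18))
```

View pics/w5c.png

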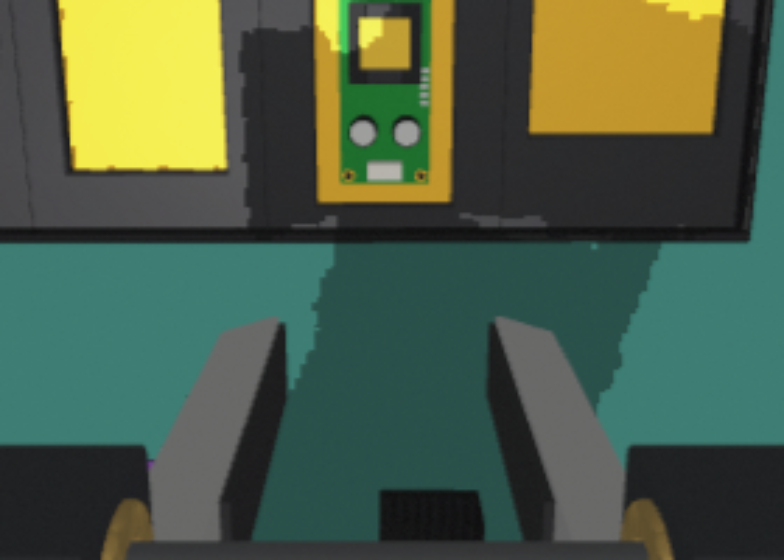

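The board lies flat with yellow visible all round it, about 2.5 mm off centre. Next is the black sink.

>>> send_rows --series '[[[0.7,-40,5,0,0],[0.7,-85,10,0,0],[0.7,-125,14,10,0],[0.7,-157.4,17.6,18,0],[0.7,-157.4,17.6,18,0],[0.7,-157.4,17.6,18,0]]]'

```text
clock: 9.1
eef_pos: [436.2, -118.7, 136.6]
eef_rot: [-3.141, -0.0, 0.122]
wrist_force: [0.2, -0.2, -0.0]
finger_gap: 65.7
```

Run:
```python
from h import *
p=wrist();save(p,'w6');s=manip.read_state()
print(s['clock'],s['eef_pos'],s['eef_rot'],s['finger_gap'])
for t in ('black_sink','speaker'):
    for d in manip.silhouettes(t,p): print(t,d['conf'],d['rect'],blobs(p,d['pixels'].astype(np.uint8),26,100))
```

```text
9.15 [ 436.68289842 -118.58728536  136.74540608] [ 3.14154108e+00 -3.51877979e-04  1.22166735e-01] 66.03142013740505
black_sink 0.56 [298.0, 154.1, 42.3, 88.1] [([439.5, -117.8], [79.0, 41.0], 5.7, [317.0, 208.0])]
speaker 0.76 [48.3, 120.4, 66.8, 63.4] [([454.5, 85.5], [52.0, 58.0], 138.7, [84.0, 155.0])]
speaker 0.74 [29.5, 220.3, 64.9, 57.4] [([360.8, 111.7], [52.0, 63.0], 146.0, [61.0, 251.0])]
speaker 0.36 [137.1, 0.0, 109.6, 21.5] [([578.5, -3.1], [15.0, 82.0], 96.9, [191.0, 10.0])]
```

View pics/w6.png

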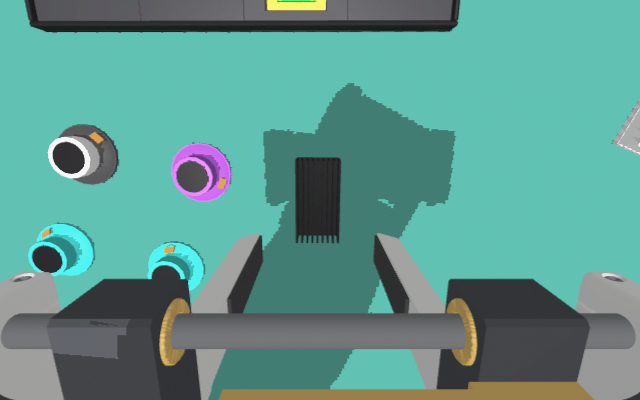

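>>> send_rows --series '[[[0.7,2.3,0,40,0],[0.7,2.3,0,80,0],[0.7,2.3,0,105,0],[0.7,2.3,0,115,0],[0.7,2.3,0,120,0],[0.7,2.3,0,120,0],[0.3,2.3,0,120,0],[0,2.3,0,120,0],[0,2.3,0,120,0],[0,2.3,0,120,0]]]' --newtons 15

```text
clock: 10.25
eef_pos: [438.3, -118.3, 17.1]
eef_rot: [3.141, -0.001, 0.122]
wrist_force: [-0.9, 0.8, 5.2]
finger_gap: 40.0
```

>>> send_rows --series '[[[0,0,0,0,0],[0,0,0,-10,0],[0,0,0,-40,0],[0,0,0,-75,0],[0,0,0,-75,0],[0,0,0,-75,0]]]'

```text
clock: 10.85
eef_pos: [438.1, -118.3, 92.2]
eef_rot: [3.141, -0.001, 0.122]
wrist_force: [0.3, 1.2, -1.3]
finger_gap: 39.5
```

Run:
```python
from h import *
s=manip.read_state();print(s['clock'],s['eef_pos'],s['wrist_force'],s['finger_gap'])
print(rel(639.7,9.3,92,np.radians(7)))
```

```text
10.85 [ 438.1468481  -118.28724425   92.23502373] [ 0.25435929  1.23179025 -1.31726022] 39.485159236999785
([215.6, -102.0, 0.4], np.float64(0.0), 'j6', np.float64(1.46))
```

>>> send_rows --series '[[[0,35,-17,0,0],[0,75,-35,0,0],[0,115,-54,0,0],[0,155,-73,0,0],[0,190,-90,0,0],[0,210,-99,0,0],[0,215.6,-102,0,0],[0,215.6,-102,20,0],[0,215.6,-102,35,0],[0,215.6,-102,35,0]]]'

```text
clock: 11.85
eef_pos: [637.5, 8.8, 53.6]
eef_rot: [-3.141, 0.005, 0.122]
wrist_force: [0.4, 1.4, -1.5]
finger_gap: 40.2
```

Run:
```python
from h import *
p=wrist();save(p,'w7');s=manip.read_state()
print(s['clock'],s['eef_pos'],s['wrist_force'],s['finger_gap'],rel(639.7,9.3,25.2,np.radians(7)))
for d in manip.silhouettes('black_sink',p): print(d['conf'],d['rect'],blobs(p,d['pixels'].astype(np.uint8),s['eef_pos'][2]-17+26,100))
for b in blobs(p,mask(p,[22,150,120],[35,255,255]),8): print('y',b)
```

```text
11.9 [638.3994746    8.81451299  55.31296097] [0.99232242 0.13044259 1.12093459] 39.89040049578646 ([1.4, -0.3, 30.1], np.float64(-0.0), 'j6', np.float64(1.46))
0.79 [282.7, 181.1, 75.1, 130.1] [([643.5, 9.2], [73.0, 40.0], 6.6, [317.0, 258.0])]
y ([623.4, -98.7], [24.0, 7.0], 6.9, [464.0, 263.0])
y ([642.0, -85.3], [17.0, 18.0], 96.9, [450.0, 236.0])
y ([660.0, -159.5], [65.0, 64.0], 7.0, [560.0, 222.0])
y ([628.0, 97.0], [71.0, 61.0], 15.4, [194.0, 224.0])
y ([676.6, 14.0], [14.0, 55.0], 92.5, [310.0, 172.0])
y ([656.8, -73.1], [97.0, 40.0], 7.1, [434.0, 189.0])
```

View pics/w7.png

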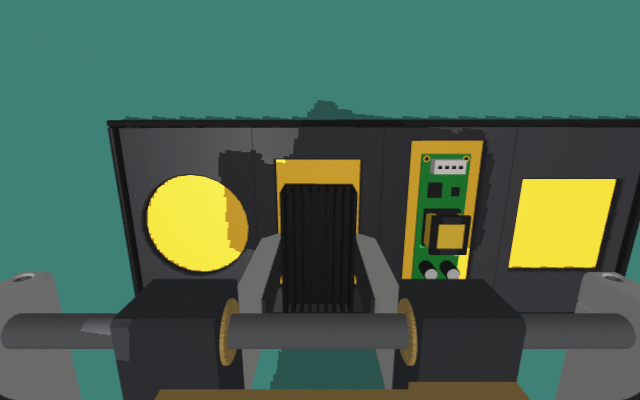

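>>> send_rows --series '[[[0,-1,0,10,0],[0,-1,0,18,0],[0,-1,0,23,0],[0,-1,0,26,0],[0,-1,0,27.5,0],[0,-1,0,29,0],[0,-1,0,29,0],[0,-1,0,29,0]]]'

```text
clock: 12.75
eef_pos: [638.7, 9.2, 27.9]
eef_rot: [3.142, -0.0, 0.122]
wrist_force: [-0.2, -0.1, -1.4]
finger_gap: 39.7
```

>>> send_rows --series '[[[0,0,0,1,0],[0,0,0,2,0],[0,0,0,2.5,0],[0,0,0,2.5,0]]]'

```text
clock: 13.15
eef_pos: [638.6, 9.1, 25.2]
eef_rot: [-3.142, -0.0, 0.122]
wrist_force: [-0.7, -0.1, 0.9]
finger_gap: 40.1
```

>>> send_rows --series '[[[0.62,0,0,0,0],[0.62,0,0,0,0],[0.62,0,0,0,0],[0.62,0,0,-15,0],[0.62,0,0,-45,0],[0.62,-20,0,-90,0],[0.62,-60,0,-120,0],[0.62,-60,0,-120,0]]]'

```text
clock: 13.95
eef_pos: [578.1, 1.5, 151.1]
eef_rot: [3.14, -0.007, 0.122]
wrist_force: [0.5, 0.9, -0.2]
finger_gap: 58.2
```

Run:
```python
from h import *
p=wrist();save(p,'w8');s=manip.read_state()
print(s['clock'],s['eef_pos'],s['finger_gap'])
for d in manip.silhouettes('black_sink',p): print(d['conf'],d['rect'],blobs(p,d['pixels'].astype(np.uint8),34,100))
for b in blobs(p,mask(p,[22,150,120],[35,255,255]),8): print('y',b)
a=p['img'][:,:,::-1];cv2.imwrite('pics/w8c.png',a[60:360,150:550])
print(rel(452,94,130,np.radians(7)))
```

```text
14.0 [579.02262195   1.64717626 148.83708885] 58.324199095798164
0.77 [294.7, 90.5, 49.8, 87.9] [([638.6, 9.1], [75.0, 41.0], 6.9, [317.0, 134.0])]
0.49 [358.9, 58.4, 105.0, 145.6] [([650.1, -68.7], [124.0, 80.0], 7.1, [408.0, 128.0])]
0.29 [445.3, 55.5, 110.7, 146.4] [([659.7, -146.4], [122.0, 79.0], 7.0, [498.0, 128.0])]
y ([649.4, -81.3], [16.0, 17.0], 96.9, [413.0, 135.0])
y ([660.3, -159.1], [67.0, 65.0], 7.0, [496.0, 131.0])
y ([629.6, 92.6], [71.0, 70.0], 29.4, [228.0, 132.0])
y ([659.8, 11.1], [51.0, 56.0], 97.4, [311.0, 99.0])
y ([651.1, -75.1], [114.0, 48.0], 7.0, [403.0, 125.0])
([-115.2, -107.0, 16.6], np.float64(-180.0), 'j6', np.float64(-1.49))
```

View pics/w8c.png

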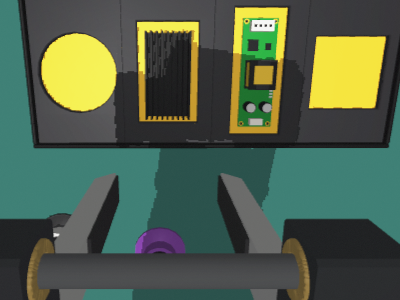

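>>> send_rows --series '[[[0.58,-30,-28,0,0],[0.58,-60,-56,0,0],[0.58,-90,-84,5,0],[0.58,-112,-106,15,0],[0.58,-117.3,-111.5,18.8,0],[0.58,-117.3,-111.5,18.8,0],[0.58,-117.3,-111.5,18.8,0]]]'

```text
clock: 14.75
eef_pos: [450.1, 97.9, 126.3]
eef_rot: [3.141, 0.0, 0.122]
wrist_force: [-0.1, -1.2, -0.2]
finger_gap: 54.4
```

Run:
```python
from h import *
p=wrist();save(p,'w9');s=manip.read_state()
print(s['clock'],s['eef_pos'],s['finger_gap'])
m=mask(p,[0,0,165],[180,40,255]);print([b for b in blobs(p,m,25,100)])
for d in manip.silhouettes('speaker',p): print(d['conf'],d['rect'],blobs(p,d['pixels'].astype(np.uint8),3,100))
```

```text
14.8 [450.09414346  97.73759146 126.38342219] 54.21866237732683
[([274.3, 170.0], [19.0, 46.0], 169.1, [227.0, 366.0]), ([243.5, 356.2], [61.0, 76.0], 96.7, [34.0, 377.0]), ([413.7, -187.3], [57.0, 12.0], 69.2, [618.0, 281.0]), ([330.2, 361.4], [45.0, 72.0], 111.9, [25.0, 298.0]), ([368.7, 256.6], [14.0, 21.0], 151.5, [134.0, 272.0]), ([396.7, 16.1], [91.0, 22.0], 30.9, [396.0, 274.0]), ([379.2, 163.6], [27.0, 91.0], 165.8, [240.0, 275.0]), ([452.2, 100.9], [36.0, 35.0], 31.8, [314.0, 204.0]), ([447.5, 264.5], [11.0, 28.0], 100.8, [122.0, 187.0]), ([602.2, -73.2], [6.0, 15.0], 97.0, [563.0, 43.0])]
0.96 [354.6, 284.1, 27.1, 30.4] [([353.6, 34.9], [29.0, 21.0], 8.7, [367.0, 302.0])]
0.89 [257.8, 265.8, 44.6, 45.9] [([350.6, 120.9], [41.0, 58.0], 166.1, [280.0, 291.0])]
0.72 [137.0, 64.0, 66.3, 68.5] [([524.8, 235.0], [55.0, 56.0], 120.7, [170.0, 98.0])]
0.71 [284.8, 171.3, 58.6, 56.0] [([451.8, 101.3], [54.0, 54.0], 97.0, [314.0, 198.0])]
0.69 [397.7, 189.7, 59.4, 54.7] [([447.7, -5.4], [54.0, 56.0], 97.0, [426.0, 215.0])]
```

View pics/w9.png

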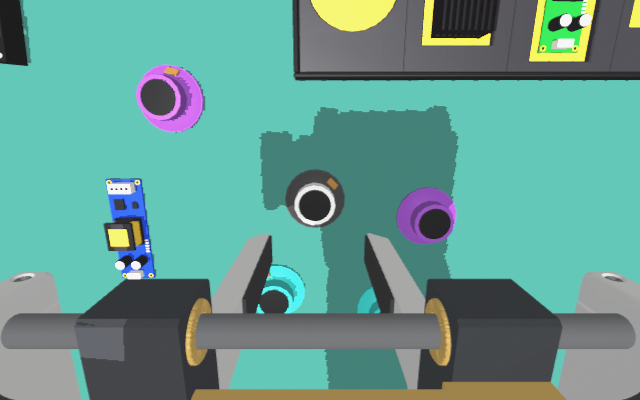

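The grey speaker with silver magnet sits at (314,204), and the purple (426,215) and turquoise ones are well clear. I'm descending on the magnet.

>>> send_rows --series '[[[0.58,2.5,-3,35,0],[0.58,2.5,-3,70,0],[0.58,2.5,-3,92,0],[0.58,2.5,-3,102,0],[0.58,2.5,-3,105,0],[0.58,2.5,-3,105,0],[0.3,2.5,-3,105,0],[0,2.5,-3,105,0],[0,2.5,-3,105,0],[0,2.5,-3,105,0]]]' --newtons 15

```text
clock: 15.85
eef_pos: [451.5, 101.5, 22.0]
eef_rot: [3.142, -0.001, 0.122]
wrist_force: [-1.3, -0.2, 7.1]
finger_gap: 35.7
```

>>> send_rows --series '[[[0,0,0,0,0],[0,0,0,-10,0],[0,0,0,-40,0],[0,0,0,-75,0],[0,0,0,-75,0],[0,0,0,-75,0]]]'

```text
clock: 16.45
eef_pos: [451.2, 101.5, 97.0]
eef_rot: [-3.142, -0.001, 0.122]
wrist_force: [0.1, 0.6, -1.5]
finger_gap: 35.3
```

Run:
```python
from h import *
s=manip.read_state();print(s['clock'],s['eef_pos'],s['wrist_force'],s['finger_gap'])
print(rel(629.6,93,92)[0])
```

```text
16.45 [451.22600334 101.5453362   96.97497136] [ 0.08310139  0.62461616 -1.47168853] 35.34539593339106
[176.0, 30.3, 5.2]
```

>>> send_rows --series '[[[0,35,6,0,0],[0,75,13,0,0],[0,115,20,0,0],[0,150,26,0,0],[0,170,29,0,0],[0,176,30.3,0,0],[0,176,30.3,15,0],[0,176,30.3,35,0],[0,176,30.3,45,0],[0,176,30.3,45,0]]]'

```text
clock: 17.45
eef_pos: [627.7, 92.9, 49.2]
eef_rot: [-3.141, 0.004, 0.123]
wrist_force: [0.1, 0.2, -0.9]
finger_gap: 35.6
```

Run:
```python
from h import *
p=wrist();save(p,'w10');s=manip.read_state()
print(s['clock'],s['eef_pos'],s['wrist_force'],s['finger_gap'],rel(629.6,93,30))
m=mask(p,[0,0,130],[180,40,255]);print([b for b in blobs(p,m,s['eef_pos'][2]+3,100)])
for b in blobs(p,mask(p,[22,150,120],[35,255,255]),8): print('y',b)
```

```text
17.5 [628.61455814  92.9378401   50.67517212] [ 0.07700944  0.13580221 -0.26181425] 35.295471998960906 ([1.0, 0.1, 20.7], 0)
[([560.7, 84.5], [43.0, 96.0], 96.2, [317.0, 349.0]), ([627.4, -44.9], [14.0, 14.0], 7.0, [558.0, 286.0]), ([551.6, 238.3], [71.0, 95.0], 172.9, [47.0, 337.0]), ([589.7, -68.0], [96.0, 73.0], 21.2, [591.0, 337.0]), ([621.6, 59.9], [53.0, 16.0], 20.7, [372.0, 274.0]), ([613.9, 123.0], [16.0, 53.0], 173.3, [264.0, 274.0]), ([630.3, 93.1], [39.0, 35.0], 7.0, [318.0, 252.0]), ([693.4, -37.2], [8.0, 21.0], 95.0, [584.0, 168.0]), ([683.8, 122.6], [19.0, 20.0], 95.8, [273.0, 145.0])]
y ([593.7, -81.5], [2.0, 40.0], 97.0, [548.0, 301.0])
y ([623.7, -100.5], [6.0, 8.0], 141.5, [586.0, 266.0])
y ([645.0, -73.5], [26.0, 9.0], 6.8, [560.0, 233.0])
y ([643.9, 93.6], [41.0, 72.0], 96.4, [319.0, 205.0])
y ([643.3, 8.6], [84.0, 55.0], 6.9, [427.0, 201.0])
y ([649.2, -75.2], [103.0, 36.0], 6.7, [553.0, 204.0])
y ([684.2, -93.0], [50.0, 6.0], 3.4, [607.0, 182.0])
```

View pics/w10.png

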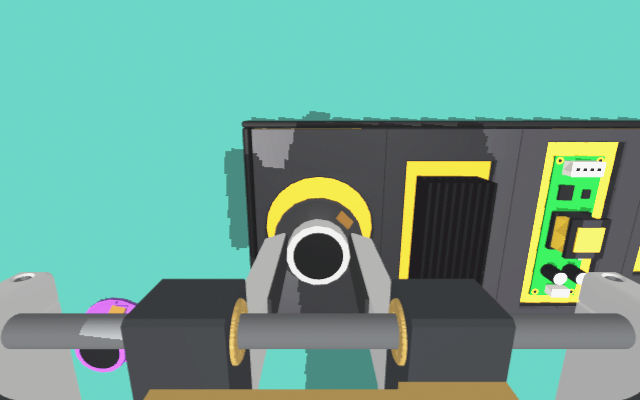

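The speaker (318,252) hangs level over the round cut-out (320,230). I'm lowering it.

>>> send_rows --series '[[[0,0,0,8,0],[0,0,0,13,0],[0,0,0,17,0],[0,0,0,19,0],[0,0,0,20.5,0],[0,0,0,20.5,0],[0,0,0,20.5,0]]]'

```text
clock: 18.2
eef_pos: [629.6, 92.9, 31.0]
eef_rot: [3.142, -0.0, 0.122]
wrist_force: [0.2, 0.1, -1.3]
finger_gap: 35.2
```

>>> send_rows --series '[[[0,0,0,0.7,0],[0,0,0,1.4,0],[0,0,0,1.4,0],[0,0,0,1.4,0]]]'

```text
clock: 18.6
eef_pos: [629.6, 92.9, 30.1]
eef_rot: [3.142, -0.001, 0.122]
wrist_force: [-2.4, -1.0, 5.3]
finger_gap: 35.7
```

>>> send_rows --series '[[[0.58,0,0,-0.7,0],[0.58,0,0,-0.7,0],[0.58,0,0,-0.7,0],[0.58,0,0,-15,0],[0.58,0,0,-45,0],[0.58,-20,0,-90,0],[0.58,-60,0,-110,0],[0.58,-60,0,-110,0]]]'

```text
clock: 19.4
eef_pos: [568.3, 85.5, 143.7]
eef_rot: [3.141, -0.004, 0.122]
wrist_force: [0.8, 0.2, -0.7]
finger_gap: 55.0
```

Run:
```python
from h import *
p=wrist();save(p,'w11');s=manip.read_state()
print(s['clock'],s['eef_pos'],s['finger_gap'])
for d in manip.silhouettes('speaker',p): print(d['conf'],d['rect'],blobs(p,d['pixels'].astype(np.uint8),11,100))
m=mask(p,[0,0,165],[180,40,255]);print([b for b in blobs(p,m,33,100)])
print(rel(558.5,379,130))
p=manip.camera('top')
for d in manip.silhouettes('fan',p): print(d['conf'],d['rect'],blobs(p,d['pixels'].astype(np.uint8),20,30))
```

```text
19.45 [569.59850456  85.56829378 142.29329633] 54.17870161987624
0.81 [137.2, 193.0, 57.1, 53.0] [([528.2, 232.2], [56.0, 55.0], 88.7, [163.0, 221.0])]
0.76 [290.3, 103.4, 55.3, 61.6] [([629.6, 92.7], [54.0, 55.0], 141.7, [318.0, 133.0])]
0.68 [234.6, 355.2, 47.2, 35.4] [([365.3, 127.6], [46.0, 54.0], 97.0, [257.0, 373.0])]
0.63 [326.9, 365.7, 53.8, 23.3] [([368.4, 21.8], [29.0, 52.0], 97.0, [352.0, 380.0])]
0.53 [362.6, 297.9, 19.5, 14.4] [([460.9, 18.0], [21.0, 17.0], 24.4, [371.0, 306.0])]
[([564.4, 360.5], [8.0, 22.0], 173.3, [3.0, 171.0]), ([629.3, 92.8], [34.0, 35.0], 97.0, [318.0, 134.0]), ([688.2, -60.1], [8.0, 22.0], 97.0, [512.0, 85.0])]
([24.1, -292.7, 11.1], 0)
0.68 [176.4, 163.9, 19.8, 16.2] [([556.8, 379.0], [49.0, 52.0], 90.7, [187.0, 172.0])]
```

>>> send_rows --series '[[[0.8,3,-35,0,0],[0.8,6,-75,0,0],[0.8,9,-115,0,0],[0.8,12,-155,0,0],[0.8,15,-195,0,0],[0.8,18,-235,0,0],[0.8,21,-270,5,0],[0.8,24,-292,11,0],[0.8,24,-292,11,0],[0.8,24,-292,11,0]]]'

```text
clock: 20.6
eef_pos: [558.2, 378.1, 127.1]
eef_rot: [3.141, 0.002, 0.123]
wrist_force: [0.0, -0.7, -1.2]
finger_gap: 75.3
```

Run:
```python
from h import *
p=wrist();save(p,'w12');s=manip.read_state()
print(s['clock'],s['eef_pos'],s['finger_gap'])
for d in manip.silhouettes('fan',p): print(d['conf'],d['rect'],blobs(p,d['pixels'].astype(np.uint8),20,100))
m=mask(p,[0,0,190],[180,40,255]);print([b for b in blobs(p,m,20,60)])
```

```text
20.65 [558.43638598 377.57655309 127.6934119 ] 75.04513990736145
0.79 [281.6, 166.2, 62.8, 64.5] [([562.8, 383.0], [53.0, 51.0], 2.2, [312.0, 198.0])]
[([561.3, 382.8], [22.0, 20.0], 7.0, [313.0, 201.0])]
```

View pics/w12.png

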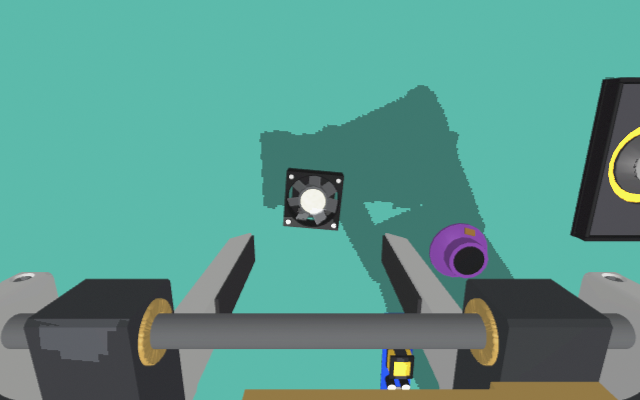

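>>> send_rows --series '[[[0.8,3.8,-4.8,35,5],[0.8,3.8,-4.8,70,5],[0.8,3.8,-4.8,95,5],[0.8,3.8,-4.8,107,5],[0.8,3.8,-4.8,111,5],[0.8,3.8,-4.8,111,5],[0.4,3.8,-4.8,111,5],[0,3.8,-4.8,111,5],[0,3.8,-4.8,111,5],[0,3.8,-4.8,111,5]]]' --newtons 12

```text
clock: 21.7
eef_pos: [561.5, 383.7, 18.1]
eef_rot: [-3.141, -0.001, 0.035]
wrist_force: [-0.9, -1.5, 2.6]
finger_gap: 50.0
```

>>> send_rows --series '[[[0,0,0,0,0],[0,0,0,-10,0],[0,0,0,-40,0],[0,0,0,-80,0],[0,0,0,-90,0],[0,0,0,-90,0],[0,0,0,-90,0]]]'

```text
clock: 22.4
eef_pos: [560.9, 383.2, 106.3]
eef_rot: [3.141, 0.001, 0.035]
wrist_force: [0.2, -0.5, -0.5]
finger_gap: 49.8
```

Run:
```python
from h import *
s=manip.read_state();print(s['clock'],s['eef_pos'],s['eef_rot'],s['wrist_force'],s['finger_gap'])
print(rel(659.8,-158.5,107,np.radians(7)))
```

```text
22.4 [560.86001147 383.23160825 106.28836384] [3.14080745e+00 1.42026384e-03 3.49608707e-02] [ 0.23930749 -0.54429543 -0.49115218] 49.8469022927527
([79.9, 544.9, -0.4], np.float64(-5.0), 'j6', np.float64(1.21))
```

>>> send_rows --series '[[[0,4,25,0,0],[0,10,60,0,0],[0,15,100,0,-1],[0,21,140,0,-2],[0,27,180,0,-3],[0,33,220,0,-4],[0,38,260,0,-5],[0,44,300,0,-5],[0,50,340,0,-5],[0,56,380,0,-5]]]'

```text
clock: 23.4
eef_pos: [629.9, 4.1, 105.5]
eef_rot: [-3.141, 0.003, 0.122]
wrist_force: [-0.1, -0.1, -0.8]
finger_gap: 50.0
```

Run:
```python
from h import *
print(rel(659.8,-158.5,65,np.radians(7)),manip.read_state()['finger_gap'])
```

```text
([10.0, 165.1, 40.4], np.float64(0.0), 'j6', np.float64(1.21)) 49.97314577182196
```

>>> send_rows --series '[[[0,2,35,0,0],[0,5,75,0,0],[0,8,115,0,0],[0,10,145,0,0],[0,10,160,0,0],[0,10,165,5,0],[0,10,165,20,0],[0,10,165,35,0],[0,10,165,40,0],[0,10,165,40,0]]]'

```text
clock: 24.4
eef_pos: [660.1, -155.7, 65.9]
eef_rot: [-3.141, 0.002, 0.123]
wrist_force: [0.3, -0.6, -0.7]
finger_gap: 49.3
```

Run:
```python
from h import *
p=wrist();save(p,'w13');s=manip.read_state()
print(s['clock'],s['eef_pos'],s['eef_rot'],s['finger_gap'],rel(659.8,-158.5,26.5,np.radians(7)))
for d in manip.silhouettes('fan',p): print(d['conf'],d['rect'],blobs(p,d['pixels'].astype(np.uint8),s['eef_pos'][2]+2,100))
for b in blobs(p,mask(p,[22,150,120],[35,255,255]),8): print('y',b)
```

```text
24.45 [ 660.54930987 -155.99225719   66.99842554] [-3.14122161e+00  7.27903310e-04  1.23170595e-01] 49.767121081782655 ([-1.0, 2.4, 40.5], np.float64(0.1), 'j6', np.float64(1.21))
0.79 [270.0, 203.9, 92.7, 92.2] [([662.8, -155.5], [54.0, 50.0], 7.1, [317.0, 250.0])]
y ([641.4, -132.3], [14.0, 4.0], 5.6, [284.0, 242.0])
y ([647.3, -82.9], [24.0, 5.0], 11.7, [218.0, 225.0])
y ([624.3, 69.8], [17.0, 59.0], 173.0, [12.0, 230.0])
y ([673.0, -156.4], [39.0, 67.0], 97.0, [328.0, 197.0])
y ([639.1, 10.5], [90.0, 53.0], 6.9, [104.0, 204.0])
y ([672.2, -93.1], [68.0, 4.0], 6.7, [234.0, 194.0])
```

View pics/w13.png

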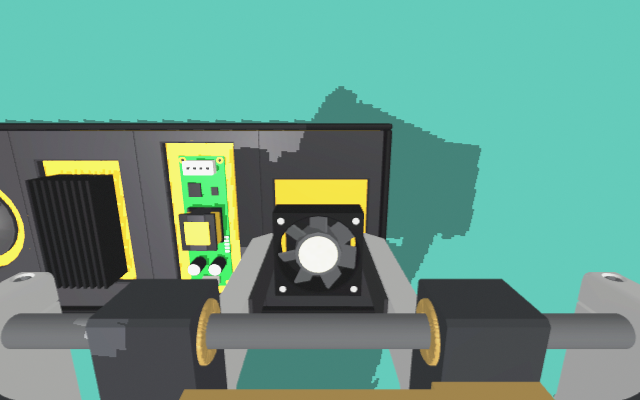

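The fan (317,250) is over the square cut-out and square to it. I'm correcting 2.5 mm sideways while lowering.

>>> send_rows --series '[[[0,-1.5,2.6,12,0],[0,-1.5,2.6,22,0],[0,-1.5,2.6,30,0],[0,-1.5,2.6,34,0],[0,-1.5,2.6,37,0],[0,-1.5,2.6,38,0],[0,-1.5,2.6,38,0],[0,-1.5,2.6,38,0]]]'

```text
clock: 25.3
eef_pos: [659.6, -159.6, 29.8]
eef_rot: [3.141, -0.0, 0.122]
wrist_force: [0.3, 0.1, 0.8]
finger_gap: 50.3
```

>>> send_rows --series '[[[0,0,0,1,0],[0,0,0,2,0],[0,0,0,3,0],[0,0,0,3.3,0],[0,0,0,3.3,0]]]'

```text
clock: 25.8
eef_pos: [659.4, -159.6, 26.1]
eef_rot: [-3.142, 0.0, 0.122]
wrist_force: [0.5, 0.4, -0.3]
finger_gap: 49.7
```

>>> send_rows --series '[[[0,0,0,0.5,0],[0.61,0,0,0.5,0],[0.61,0,0,0.5,0],[0.61,0,0,0.5,0],[0.61,0,0,-15,0],[0.61,0,0,-45,0],[0.61,-20,0,-90,0],[0.61,-60,0,-120,0],[0.61,-60,0,-120,0],[0.61,-60,0,-120,0]]]'

```text
clock: 26.8
eef_pos: [600.1, -167.1, 148.0]
eef_rot: [3.141, -0.002, 0.122]
wrist_force: [-0.2, 1.1, -0.6]
finger_gap: 57.7
```

Run:
```python
from h import *
p=wrist();save(p,'w14');s=manip.read_state()
print(s['clock'],s['eef_pos'],s['finger_gap'],s['wrist_force'])
for d in manip.silhouettes('fan',p): print(d['conf'],d['rect'],blobs(p,d['pixels'].astype(np.uint8),28,100))
for b in blobs(p,mask(p,[22,150,120],[35,255,255]),8): print('y',b)
t=manip.camera('top')
a=np.vstack([cv2.resize(p['img'][40:240,0:640],(800,250)),cv2.resize(t['img'][100:245,160:480],(750,340))if 0 else cv2.resize(t['img'][100:240,160:480],(800,350))])
cv2.imwrite('pics/fin.png',a[:,:,::-1])
```

```text
26.85 [ 600.20795351 -166.88345816  146.51837739] 57.43604947230473 [ 0.21208241 -0.11550503 -0.9993271 ]
0.79 [287.1, 106.9, 58.7, 59.0] [([658.9, -159.9], [50.0, 50.0], 96.8, [317.0, 135.0])]
0.43 [2.1, 101.3, 73.0, 63.7] [([629.9, 80.9], [52.0, 62.0], 125.3, [40.0, 134.0])]
y ([594.5, 9.2], [4.0, 43.0], 100.9, [137.0, 181.0])
y ([650.1, -83.7], [20.0, 2.0], 7.0, [235.0, 135.0])
y ([660.3, -157.9], [65.0, 67.0], 97.9, [323.0, 143.0])
y ([629.7, 91.2], [71.0, 61.0], 12.1, [51.0, 133.0])
y ([654.0, -3.8], [98.0, 45.0], 37.6, [145.0, 115.0])
```

View pics/fin.png

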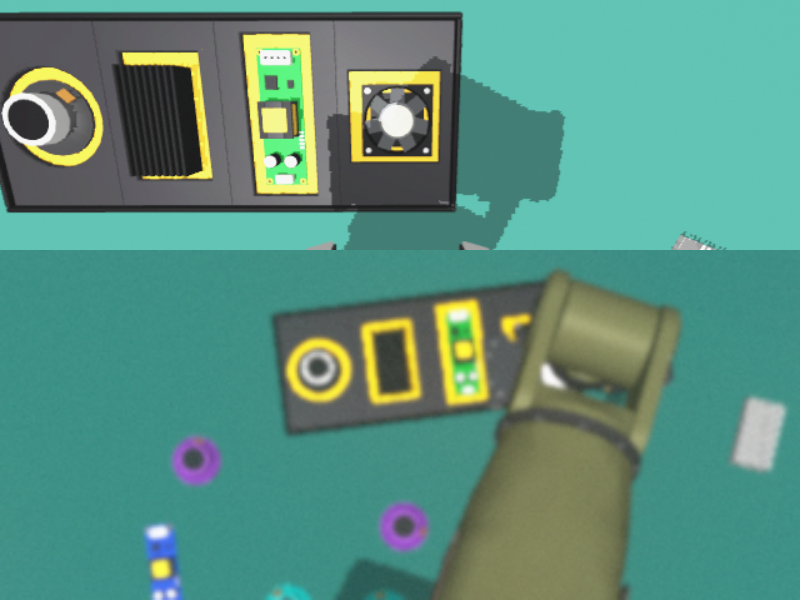

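All four parts lie flat in their own cut-outs, with yellow showing round each. The blue board and silver sink have not been touched, so I'm handing in.

```bash
python3 -c "
from cell import manip
print(manip.sign_off())"
```

```text
the job is handed in; nothing more can be done
None
```

The power board, black heat sink, loudspeaker and fan are each in the cut-out of their own shape. I gripped and set each one down in turn, and handed the job in after about 27 s. The sign-off gave no verdict.

- **Position:** my last measurements put each part within 3 mm of its nest centre: board about 2.5, sink 1, speaker 0.5, fan about 2. The limit is 14 mm.
- **Flatness:** all four look flat in the last pictures, with yellow floor showing around each. I judged this by eye and did not measure tilt or final height.
- **Look-alikes:** the blue board and silver heat sink were never touched and look unmoved. I did not measure their positions again at the end.
- **Disagreement:** while lowering the board, contact came about 2 mm higher than expected, with about 19 N at the wrist. The picture after release showed it lying flat inside the cut-out. I put the difference down to the grip height.

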